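# Pull the rattling wedge heels

### The arm

A 6-joint arm with a two-finger parallel gripper is mounted at the origin on the work surface. World frame = base frame: x ahead of the robot, y to its left, z up, the work surface at z = 0. Lengths are in mm, angles in rad, forces in N, time in s.
With the tool pointing down it reaches from about 350 to 975 mm from the base axis. Payload 7.1 kg.
Tool frame: the origin (TCP) lies between the finger pads; the fingertips stand 8 mm ahead of it and the grasp point (between the pads) lies 11 mm behind it (ctrl.tips_ahead is the distance from the TCP to the fingertips, in mm); y points along the fingers, z is the direction in which the jaws open and shut, and the axes are right-handed (so a half turn about y gives the same grasp; the last joint's range is limited). The gripper opens to 88 mm and grips with 3 to 60 N. Pads are 20 mm wide; open, the fingers measure 115 mm over their backs; the gripper's body (75 mm by 178 mm) begins 61 mm behind the grasp point.
Start: joints at [1.312, 0.423, 1.63, -0, 1.089, -0.019], TCP at [148.411, 607.107, 207.375] pointing down, gripper open.
Joint ranges: [-3, 3], [-0.9, 2.11], [0.09, 2.58], [-1.31, 4.45], [0.11, 2.69], [-2.54, 2.54]. Speed limits (rad/s): [2.39, 2.39, 3.01, 3.14, 3.14, 3.14].

### API

Orientations are given as a rotation vector (axis times angle).
In Python, from workcell import ctrl gives the robot as it stands.
- The arm moves only by the shell command python3 -m creep 'ROWS'. ROWS is JSON, a list of rows, each an object of numbers: "tx", "ty", "tz": the shift along the world's x, y, z in mm; "rx", "ry", "rz": the turn, a rotation vector about the world's x, y, z in rad; "fingers": the closure in counts, from 0 (fully open) to 255 (shut). A call has 1 to 10 rows; each row is the pose to reach, as a shift and turn from the pose commanded when the call began; what a row does not reach only later rows make up. A row lasts 1/8 s, in which the tool goes at most 62.5 mm and 10.7 degrees, less where a joint would pass 70% of its speed; a pose out of reach is approached as far as the arm can. A call with a gripper value outside its range is refused whole. The fingers move at their own pace and stop on an object; the grip force is fixed at half the most. Time passes only in rows, so rows that repeat a pose let the fingers close. It gives the time, the measured TCP pose, the force and the opening at its end, in the units of the state.
- ctrl.get_obs(): the state, without advancing time (a new reading comes with each control period).
- ctrl.get_image(name): name is "scene" or "top" or "wrist"; returns a dict with "pixels" (400x640x3 uint8, blue, green, red), "intrinsics" (3x3 intrinsics, pixels), "rvec" (rotation vector, rad) and "tvec" (3), from world to camera coordinates, as OpenCV has them. Camera axes: x right, y down, z forward; pixel columns grow to the right and rows downward; lengths in mm; the calibration is good to about 2 mm. A picture is of the moment at which its call begins. There is no depth.
- ctrl.close_job(): hands the job in, once; it reports no verdict.
The state is a dict: "t": time; "qpos": joint angles; "qvel": joint speeds; "joint_torque": joint torques, N m; "ee_pos": TCP position; "orientation": TCP orientation; "ft_force": force on the tool from outside, world axes, zero at the start; "moment": the same for the moment, N m; "width": finger opening in mm.
Only numpy, scipy, OpenCV 4.12 (cv2) and the standard library are available. Lean on these libraries where they do the work, as an engineer would, in place of code of your own. Each camera call takes 0.05 s, during which the arm holds its last target.

### The job

Three sealed wedge heels stand on the wooden rack board; one or two of them have a steel core that has come loose inside and slides when the heel is tilted end to end, though all look alike and their weights tell nothing. Find out which, stand every loose one upright on the floor of the grey reject crate, and leave (or put back) every sound one standing upright on the rack board; set the heels down rather than drop them, and do not disturb the tape roll or the cutting die.

Things in the scene. Friction and masses are not known exactly. Their poses are not given: they have to be found in the camera images.
- heel_a: sealed wedge heel, cork sides, black seat, rubber sole; heel_b and heel_c are outwardly identical and any may be loose. 120 mm long along its x (rounded back adds 11 mm at +x), 52 mm wide across y, flat upright sides; top slopes from 49 mm high at -x to 64 mm at +x. Origin: centre of underside, z up. 0.43 to 0.53 kg, 0.27 kg of it a hidden steel core; loose or sound, they balance alike at the start
- heel_b: as heel_a. In a sound heel the core is fast (under 1 mm of play). In a loose one it is a short block lying at mid length at the start, free to slide 26 mm either way along the heel's x. It slides for certain once the heel is tilted 20 degrees or more about its y axis, and stays where it slid to when the heel is level again
- heel_c: as heel_a. When a loose core slides, the heel's balance along its x shifts by about 0.07 N m from the middle to one end, 0.14 N m from end to end (a held heel may swing in the grip for a moment after a move, about 0.27 s a swing: average over it); held level before and after a tilt, a sound heel's moment does not change
- rack: fixed wooden rack board, 160 mm (x) by 320 mm (y), 15 mm thick; origin: centre of the underside, top at z = 15 mm. The heels start on it at its y = -110, 0 and +110 mm, at its x = 0, their axes parallel to the board's. A closed dark steel box, 112 x 52 mm and 61 mm high over the bench, is fixed at its far edge (its x from 94 to 206 mm): leave it alone
- crate: fixed shallow open grey plastic reject crate, 190 mm (x) by 270 mm (y) outside, 32 mm high, walls and floor 6 mm; origin: centre of the underside, x and y along its sides. Two heels fit side by side in it, at its y = -58 and +58 mm, long sides along its x
- tape: bystander: roll of masking tape lying flat, 100 mm across, 25 mm high; origin under its centre. (Beyond the work, past the far edge of rack and crate, stands a fixed wooden block with upright steel punches, 133 mm high)
- die: bystander: sole-shaped loop of strip steel (a cutting die), 160 x 75 mm, 32 mm high; origin near the middle of its underside

How it is judged:
By the outcome, as a careful person would: the job done as asked, in the order asked, and still so for the second after the job is handed in, with the robot touching nothing.
It also fails if it takes over 72 s, if anything falls off the work surface, if the arm or the gripper's body presses on something with over 40 N, if the wrist force passes 120 N, or if a joint passes its speed limit or range.

## Working session

There is one attempt and no reset: what is moved stays moved. The work goes in short steps, Python scripts to look and compute and a shell command to move; the robot and the scene stay as the last step left them, time stands still between calls to the robot, and variables do not carry over. Pictures are saved under pics/ and viewed, and the job is handed in when it is done.

```bash
ls; mkdir -p pics; python3 - <<'E'
from workcell import ctrl
import cv2
for n in("scene","top"):
    d=ctrl.get_image(n); cv2.imwrite(f"pics/{n}0.png",d["pixels"]); print(n,d["intrinsics"],d["rvec"],d["tvec"])
print(ctrl.get_obs(), ctrl.tips_ahead)
E
```

```text
pics
scene [[515.70778914   0.         322.79768636]
 [  0.         515.70778914 201.11988739]
 [  0.           0.           1.        ]] [ 2.15312332  0.8513295  -0.36831693] [-366.64284622 -203.90515067 1979.6429099 ]
top [[371.69252842   0.         320.97576405]
 [  0.         371.69252842 200.5826949 ]
 [  0.           0.           1.        ]] [ 2.1710911  -2.1085175   0.17666378] [   8.02189838  481.87474908 1376.81937507]
{'t': 0.1, 'qpos': array([ 1.31197745e+00,  4.23764857e-01,  1.63058108e+00, -3.60023447e-05,
        1.08857987e+00, -1.89763485e-02]), 'qvel': array([ 0.00016382, -0.00081636, -0.00147367,  0.00076301,  0.00046274,
        0.0027916 ]), 'joint_torque': array([-7.21278757e-04, -5.45615387e+01, -2.74318260e+01,  6.44133543e-02,
        1.89078046e-02, -3.78978939e-05]), 'ee_pos': array([148.31093342, 606.63204485, 206.69193062]), 'orientation': array([-1.56390983,  0.18843182, -0.18819097]), 'ft_force': array([-0.65241661,  0.07696832, -0.76704131]), 'moment': array([-0.00690456,  0.03627861,  0.01726014]), 'width': 87.65880938543638} 8.0
```

View pics/scene0.png

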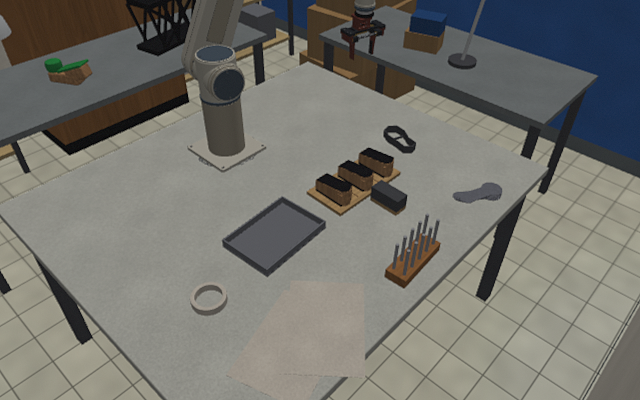

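View pics/top0.png

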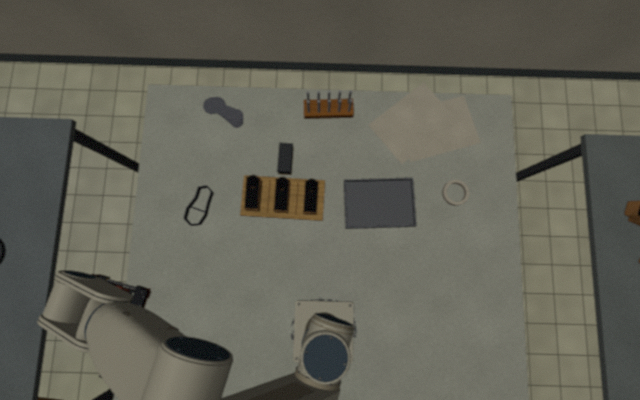

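The top view shows the rack with three heels at about (252..312, 195), the crate at (380, 203), the tape at (455, 193) and the die at (199, 205). World x points up in the image and y points left. I'll enlarge it to read corners.

```bash
cat > h.py <<'E'
from workcell import ctrl
import cv2,numpy as np
from scipy.spatial.transform import Rotation as R
def p2w(d,u,v,z):
    K=d["intrinsics"];Rm=cv2.Rodrigues(np.array(d["rvec"]))[0];t=np.array(d["tvec"]).ravel()
    r=Rm.T@np.linalg.inv(K)@np.array([u,v,1.]);c=-Rm.T@t
    return c+r*(z-c[2])/r[2]
def w2p(d,P):
    return cv2.projectPoints(np.array(P,float).reshape(-1,3),np.array(d["rvec"]),np.array(d["tvec"]),d["intrinsics"],None)[0].reshape(-1,2)
def crop(d,u0,v0,w,h,s,fn):
    cv2.imwrite(fn,cv2.resize(d["pixels"][v0:v0+h,u0:u0+w],None,fx=s,fy=s,interpolation=cv2.INTER_CUBIC))
E
python3 - <<'E'
from h import *
d=ctrl.get_image("top")
crop(d,235,135,100,92,8,"pics/t1.png")
crop(d,335,170,90,68,8,"pics/t2.png")
E
```

```text
(no output)
```

View pics/t1.png

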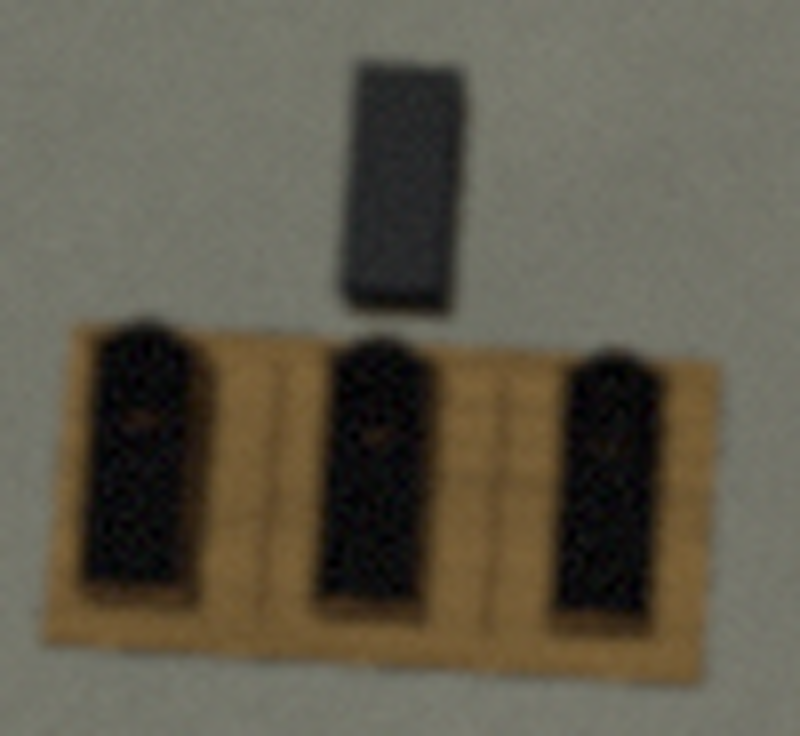

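View pics/t2.png

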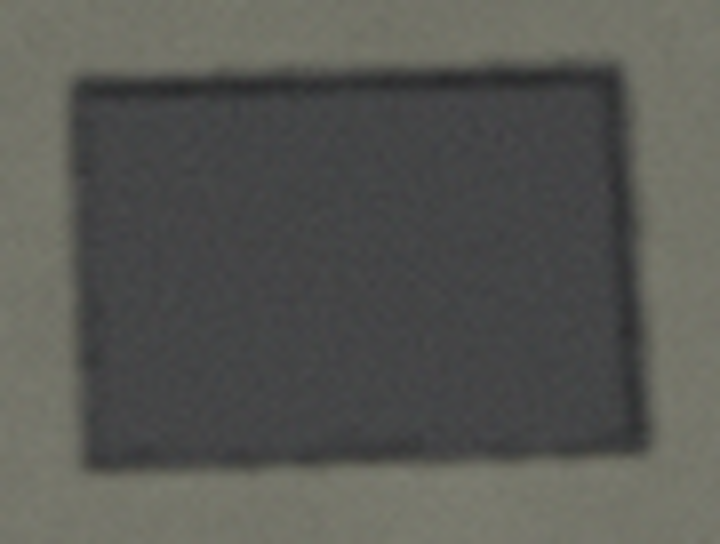

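```bash
python3 - <<'E'
from h import *
d=ctrl.get_image("top")
def f(pts,u0,v0,z): return np.array([p2w(d,u0+(a+.5)/8-.5,v0+(b+.5)/8-.5,z) for a,b in pts])
def rep(n,P):
    # TL,TR,BR,BL ; TL->TR is -y, BL->TL is +x
    ex=(P[0]-P[3]+P[1]-P[2]);ey=(P[0]-P[1]+P[3]-P[2])
    print(n,P[:,:2].round(),"c",P.mean(0).round(1),"sides",[round(np.linalg.norm(P[i]-P[(i+1)%4])) for i in range(4)],"yaw",np.degrees([np.arctan2(ex[1],ex[0]),np.arctan2(-ey[0],ey[1])]))
rep("rack",f([(75,325),(722,360),(703,683),(42,645)],235,135,15))
rep("crate",f([(75,80),(620,68),(648,450),(85,468)],335,170,32))
rep("box",f([(357,65),(463,68),(450,300),(345,295)],235,135,61))
# heel seat: front low edge z=15+49=64 , midpoints and crown tip z=79
for n,a,b in(("L",[(84,583),(187,586)],(150,320)),("M",[(318,598),(418,600)],(380,338)),("R",[(555,610),(650,612)],(615,348))):
    F=f(a,235,135,64);T=f([b],235,135,79)[0]
    m=F.mean(0);v=T-m
    print(n,F[:,:2].round(1),T.round(1),"len",np.hypot(*v[:2]),"yaw",np.degrees(np.arctan2(v[1],v[0])),"w",np.linalg.norm(F[0]-F[1]))
print(R.from_rotvec(ctrl.get_obs()["orientation"]).as_matrix().round(3))
for n in("tape","die"):pass
print("tape",p2w(d,455,193,12),"die",p2w(d,199,205,15))
E
```

```text
rack [[577. 326.]
 [569.   9.]
 [410.  14.]
 [419. 332.]] c [493.8 170.5  15. ] sides [317, 159, 318, 158] yaw [-1.98094191 -1.52705514]
crate [[ 567.  -64.]
 [ 581. -328.]
 [ 396. -339.]
 [ 380.  -72.]] c [ 481.2 -200.9   32. ] sides [264, 185, 267, 188] yaw [3.01586472 3.26568246]
box [[698. 189.]
 [698. 138.]
 [584. 140.]
 [585. 189.]] c [641.3 164.1  61. ] sides [51, 114, 50, 113] yaw [-0.4743657  -0.47911607]
L [[443.1 303.9]
 [443.1 256. ]] [565.8 277.7  79. ] len 122.73629502897451 yaw -1.0526650247245561 w 47.930556076683324
M [[439.3 194.8]
 [439.7 148.3]] [560.4 170.   79. ] len 120.97624719022053 yaw -0.7285809685125119 w 46.51385400614108
R [[436.9  84.4]
 [437.3  40.2]] [559.   60.2  79. ] len 121.92534620963275 yaw -0.9846369385482235 w 44.19778893954563
[[ 0.971 -0.     0.237]
 [-0.237 -0.001  0.971]
 [-0.    -1.    -0.001]]
tape [ 531.29459316 -500.01749705   12.        ] die [453.98999796 491.73619866  15.        ]
```

```bash
python3 -m creep '[{"tx":348.6,"ty":-326.6,"tz":-47,"rz":0.21},{"tx":348.6,"ty":-326.6,"tz":-47,"rz":0.21},{"tx":348.6,"ty":-326.6,"tz":-47,"rz":0.21},{"tx":348.6,"ty":-326.6,"tz":-47,"rz":0.21},{"tx":348.6,"ty":-326.6,"tz":-47,"rz":0.21},{"tx":348.6,"ty":-326.6,"tz":-47,"rz":0.21},{"tx":348.6,"ty":-326.6,"tz":-47,"rz":0.21},{"tx":348.6,"ty":-326.6,"tz":-47,"rz":0.21},{"tx":348.6,"ty":-326.6,"tz":-47,"rz":0.21},{"tx":348.6,"ty":-326.6,"tz":-47,"rz":0.21}]'
python3 - <<'E'
from h import *
d=ctrl.get_image("wrist");cv2.imwrite("pics/w1.png",d["pixels"])
o=ctrl.get_obs();print(o["ee_pos"],o["qpos"].round(2));print(R.from_rotvec(o["orientation"]).as_matrix().round(3))
print(d["rvec"],d["tvec"],d["intrinsics"])
E
```

```text
[148.3490089  606.88153022 207.0321752 ] [ 1.31  0.42  1.63 -0.    1.09 -0.02]
[[ 0.971 -0.     0.237]
 [-0.237 -0.001  0.971]
 [ 0.    -1.    -0.001]]
[-2.27238814 -1.78541301 -0.27252318] [-625.71752704  -36.74425766  391.42793036] [[323.26311914   0.         317.68955079]
 [  0.         323.26311914 196.00684813]
 [  0.           0.           1.        ]]schema error: expected keys tx, ty, tz, rx, ry, rz, fingers
```

View pics/w1.png

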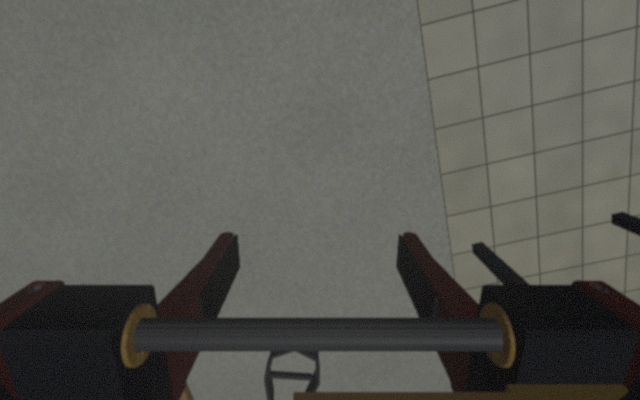

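The move was refused because every key must be given, so the arm hasn't moved. The wrist view shows open fingertips near (235,240) and (405,240) over empty bench. I'll resend with all keys.

```bash
python3 -m creep '[{"tx":348.6,"ty":-326.6,"tz":-47,"rx":0,"ry":0,"rz":0.21,"fingers":0},{"tx":348.6,"ty":-326.6,"tz":-47,"rx":0,"ry":0,"rz":0.21,"fingers":0},{"tx":348.6,"ty":-326.6,"tz":-47,"rx":0,"ry":0,"rz":0.21,"fingers":0},{"tx":348.6,"ty":-326.6,"tz":-47,"rx":0,"ry":0,"rz":0.21,"fingers":0},{"tx":348.6,"ty":-326.6,"tz":-47,"rx":0,"ry":0,"rz":0.21,"fingers":0},{"tx":348.6,"ty":-326.6,"tz":-47,"rx":0,"ry":0,"rz":0.21,"fingers":0},{"tx":348.6,"ty":-326.6,"tz":-47,"rx":0,"ry":0,"rz":0.21,"fingers":0},{"tx":348.6,"ty":-326.6,"tz":-47,"rx":0,"ry":0,"rz":0.21,"fingers":0},{"tx":348.6,"ty":-326.6,"tz":-47,"rx":0,"ry":0,"rz":0.21,"fingers":0},{"tx":348.6,"ty":-326.6,"tz":-47,"rx":0,"ry":0,"rz":0.21,"fingers":0}]'
python3 - <<'E'
from h import *
d=ctrl.get_image("wrist");cv2.imwrite("pics/w2.png",d["pixels"])
o=ctrl.get_obs();print(o["t"],o["ee_pos"],o["qpos"].round(2));print(R.from_rotvec(o["orientation"]).as_matrix().round(3))
E
```

```text
t: 1.5
ee_pos: [496.5, 280.6, 160.2]
orientation: [-1.571, 0.024, -0.023]
ft_force: [0.1, -0.3, 0.6]
width: 87.4
1.55 [496.21633241 281.12857241 160.32292681] [ 0.49  0.4   1.79  0.    0.95 -1.05]
[[ 1.    -0.001  0.029]
 [-0.029  0.     1.   ]
 [-0.001 -1.     0.   ]]
```

View pics/w2.png

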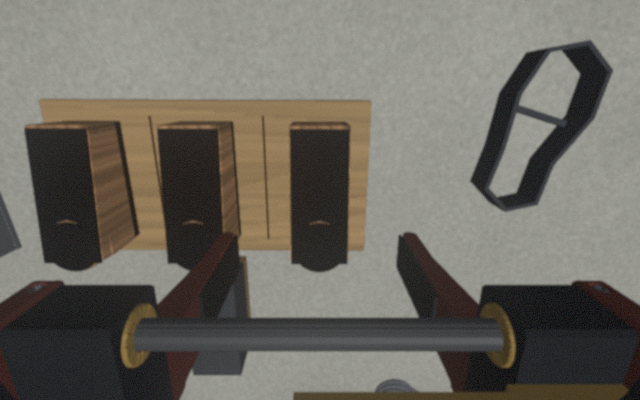

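The wrist view (down is +x) shows the left heel at (320, 195) between the fingers, well aligned, and rack corners at (41,99), (371,101), (365,250). I'll measure it.

```bash
python3 - <<'E'
from h import *
d=ctrl.get_image("wrist");crop(d,280,90,100,190,4,"pics/w3.png");crop(d,20,85,240,195,3,"pics/w4.png")
g=lambda u,v,z:p2w(d,u,v,z)[:2].round(1)
print("rack",g(41,99,15),g(371,101,15),g(365,250,15))
print("L",g(290,130,64),g(348,130,64),g(292,263,79),g(348,263,79),g(320,271,79))
E
```

```text
rack [410.4  20.2] [421.2 335.5] [579.  332.2]
L [441.4 260.8] [442.8 309.1] [557.3 257.5] [558.7 307.7] [566.1 282.4]
```

View pics/w3.png

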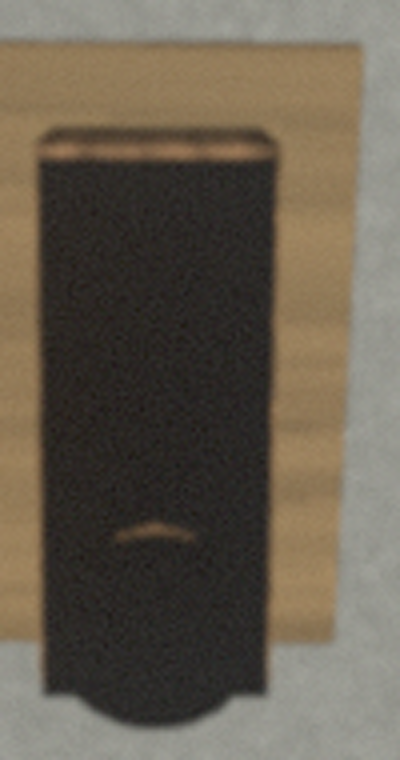

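View pics/w4.png

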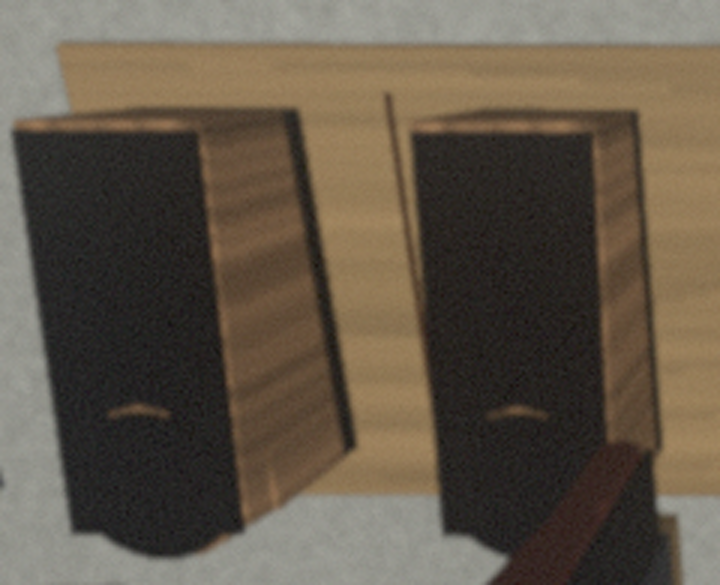

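```bash
python3 -m creep '[{"tx":1.5,"ty":3,"tz":-50,"rx":0,"ry":0,"rz":0,"fingers":0},{"tx":1.5,"ty":3,"tz":-90,"rx":0,"ry":0,"rz":0,"fingers":0},{"tx":1.5,"ty":3,"tz":-121,"rx":0,"ry":0,"rz":0,"fingers":0},{"tx":1.5,"ty":3,"tz":-121,"rx":0,"ry":0,"rz":0,"fingers":0},{"tx":1.5,"ty":3,"tz":-121,"rx":0,"ry":0,"rz":0,"fingers":255},{"tx":1.5,"ty":3,"tz":-121,"rx":0,"ry":0,"rz":0,"fingers":255},{"tx":1.5,"ty":3,"tz":-121,"rx":0,"ry":0,"rz":0,"fingers":255},{"tx":1.5,"ty":3,"tz":-121,"rx":0,"ry":0,"rz":0,"fingers":255},{"tx":1.5,"ty":3,"tz":-121,"rx":0,"ry":0,"rz":0,"fingers":255},{"tx":1.5,"ty":3,"tz":-121,"rx":0,"ry":0,"rz":0,"fingers":255}]'
```

```text
t: 2.85
ee_pos: [498.8, 283.2, 40.1]
orientation: [-1.571, 0.023, -0.024]
ft_force: [-0.9, -3.1, 6.7]
width: 51.6
```

```bash
cat >> h.py <<'E'
def meas(n=11):
    M=[]
    for i in range(n):
        ctrl.get_image("wrist"); o=ctrl.get_obs(); M.append(np.r_[o["ft_force"],o["moment"]])
    M=np.array(M); Rm=R.from_rotvec(o["orientation"]).as_matrix()
    print("t",round(o["t"],2),"ee",o["ee_pos"].round(1),"w",round(o["width"],1),"y-axis",Rm[:,1].round(3),"q",o["qpos"].round(2))
    print("mean",M.mean(0).round(3),"std",M.std(0).round(3),"about jaw axis",round(float(M[:,3:].mean(0)@Rm[:,2]),4))
E
python3 -m creep '[{"tx":0,"ty":0,"tz":15,"rx":0,"ry":0,"rz":0,"fingers":255},{"tx":0,"ty":0,"tz":40,"rx":0,"ry":0,"rz":0,"fingers":255},{"tx":0,"ty":0,"tz":70,"rx":0,"ry":0,"rz":0,"fingers":255},{"tx":0,"ty":0,"tz":100,"rx":0,"ry":0,"rz":0,"fingers":255},{"tx":0,"ty":0,"tz":120,"rx":0,"ry":0,"rz":0,"fingers":255},{"tx":0,"ty":0,"tz":120,"rx":0,"ry":0,"rz":0,"fingers":255},{"tx":0,"ty":0,"tz":120,"rx":0,"ry":0,"rz":0,"fingers":255},{"tx":0,"ty":0,"tz":120,"rx":0,"ry":0,"rz":0,"fingers":255}]'
python3 - <<'E'
from h import *
meas()
d=ctrl.get_image("scene");crop(d,290,90,140,130,5,"pics/s1.png")
E
```

```text
t: 3.85
ee_pos: [497.7, 283.1, 158.2]
orientation: [-1.572, 0.025, -0.022]
ft_force: [-0.7, 0.3, -4.2]
width: 51.6
t 4.4 ee [498.5 283.5 159.4] w 51.7 y-axis [ 0.  0. -1.] q [ 0.5   0.41  1.78 -0.    0.95 -1.04]
mean [-1.300e-02 -5.000e-02 -5.176e+00  9.000e-03  4.000e-03  9.000e-03] std [0.597 0.468 0.423 0.028 0.023 0.031] about jaw axis 0.0039
```

View pics/s1.png

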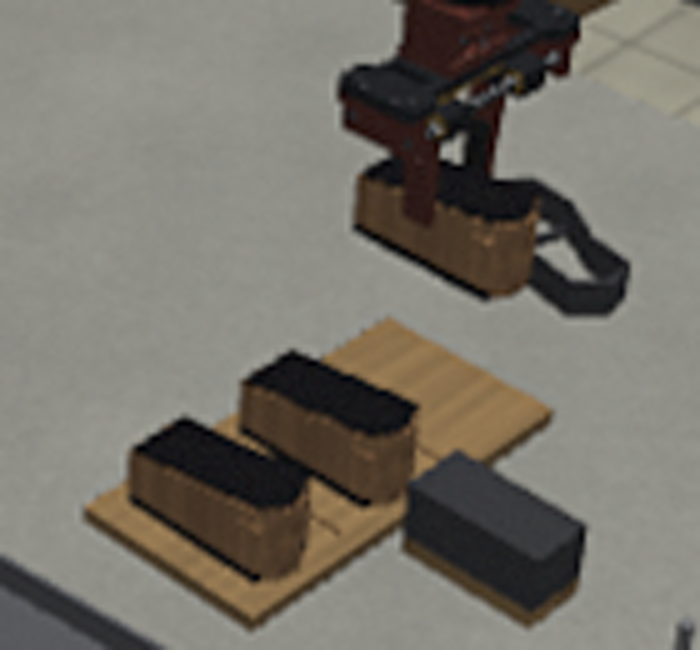

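The left heel is held level with the other two and the box undisturbed. Next I tilt it about the jaw axis.

```bash
python3 -m creep '[{"tx":0,"ty":0,"tz":0,"rx":0.005,"ry":0.17,"rz":0,"fingers":255},{"tx":0,"ty":0,"tz":0,"rx":0.01,"ry":0.34,"rz":0,"fingers":255},{"tx":0,"ty":0,"tz":0,"rx":0.015,"ry":0.5,"rz":0,"fingers":255},{"tx":0,"ty":0,"tz":0,"rx":0.015,"ry":0.5,"rz":0,"fingers":255},{"tx":0,"ty":0,"tz":0,"rx":0.015,"ry":0.5,"rz":0,"fingers":255},{"tx":0,"ty":0,"tz":0,"rx":0.015,"ry":0.5,"rz":0,"fingers":255}]'
python3 - <<'E'
from h import *
d=ctrl.get_image("scene");crop(d,290,90,140,130,5,"pics/s2.png");o=ctrl.get_obs();print(o["qpos"].round(2),R.from_rotvec(o["orientation"]).as_matrix()[:,1].round(3))
E
```

```text
t: 5.2
ee_pos: [497.9, 283.8, 160.2]
orientation: [-1.528, 0.412, 0.368]
ft_force: [1.3, 0.2, -5.0]
width: 51.7
[ 0.39  0.64  1.48  0.2   1.49 -1.22] [-0.477  0.014 -0.879]
```

View pics/s2.png

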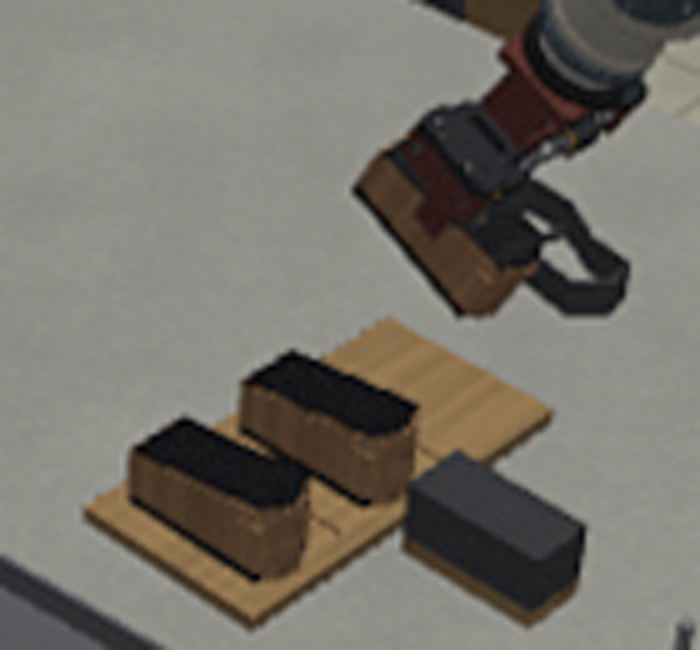

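The heel tilted with the tool by about 28°, its rounded end down. Now back to level and measure.

```bash
python3 -m creep '[{"tx":0,"ty":0,"tz":0,"rx":-0.005,"ry":-0.17,"rz":0,"fingers":255},{"tx":0,"ty":0,"tz":0,"rx":-0.01,"ry":-0.34,"rz":0,"fingers":255},{"tx":0,"ty":0,"tz":0,"rx":-0.015,"ry":-0.5,"rz":0,"fingers":255},{"tx":0,"ty":0,"tz":0,"rx":-0.015,"ry":-0.5,"rz":0,"fingers":255},{"tx":0,"ty":0,"tz":0,"rx":-0.015,"ry":-0.5,"rz":0,"fingers":255}]'
python3 - <<'E'
from h import *
meas()
E
```

```text
t: 5.88
ee_pos: [498.8, 284.0, 160.3]
orientation: [-1.57, 0.024, -0.022]
ft_force: [0.3, 0.1, -4.9]
width: 51.5
t 6.42 ee [498.6 283.4 159.2] w 51.7 y-axis [-0. -0. -1.] q [ 0.5   0.41  1.78  0.    0.95 -1.04]
mean [-9.300e-02  2.380e-01 -5.069e+00  9.000e-03  1.000e-03  6.000e-03] std [0.529 0.43  0.451 0.035 0.028 0.046] about jaw axis 0.0015
```

```bash
python3 -m creep '[{"tx":0,"ty":0,"tz":0,"rx":-0.005,"ry":-0.17,"rz":0,"fingers":255},{"tx":0,"ty":0,"tz":0,"rx":-0.01,"ry":-0.34,"rz":0,"fingers":255},{"tx":0,"ty":0,"tz":0,"rx":-0.015,"ry":-0.48,"rz":0,"fingers":255},{"tx":0,"ty":0,"tz":0,"rx":-0.015,"ry":-0.48,"rz":0,"fingers":255},{"tx":0,"ty":0,"tz":0,"rx":-0.015,"ry":-0.48,"rz":0,"fingers":255},{"tx":0,"ty":0,"tz":0,"rx":-0.01,"ry":-0.34,"rz":0,"fingers":255},{"tx":0,"ty":0,"tz":0,"rx":-0.005,"ry":-0.17,"rz":0,"fingers":255},{"tx":0,"ty":0,"tz":0,"rx":0,"ry":0,"rz":0,"fingers":255},{"tx":0,"ty":0,"tz":0,"rx":0,"ry":0,"rz":0,"fingers":255},{"tx":0,"ty":0,"tz":0,"rx":0,"ry":0,"rz":0,"fingers":255}]'
python3 - <<'E'
from h import *
meas()
d=ctrl.get_image("scene");crop(d,290,90,140,130,5,"pics/s3.png")
E
```

```text
t: 7.68
ee_pos: [498.3, 282.8, 158.6]
orientation: [-1.572, 0.023, -0.025]
ft_force: [-0.2, -0.2, -4.5]
width: 51.7
t 8.22 ee [498.4 283.6 159.5] w 51.4 y-axis [ 0.  0. -1.] q [ 0.5   0.41  1.78 -0.    0.95 -1.04]
mean [-0.111 -0.319 -4.912  0.01   0.013  0.007] std [0.591 0.555 0.463 0.039 0.031 0.037] about jaw axis 0.0135
```

View pics/s3.png

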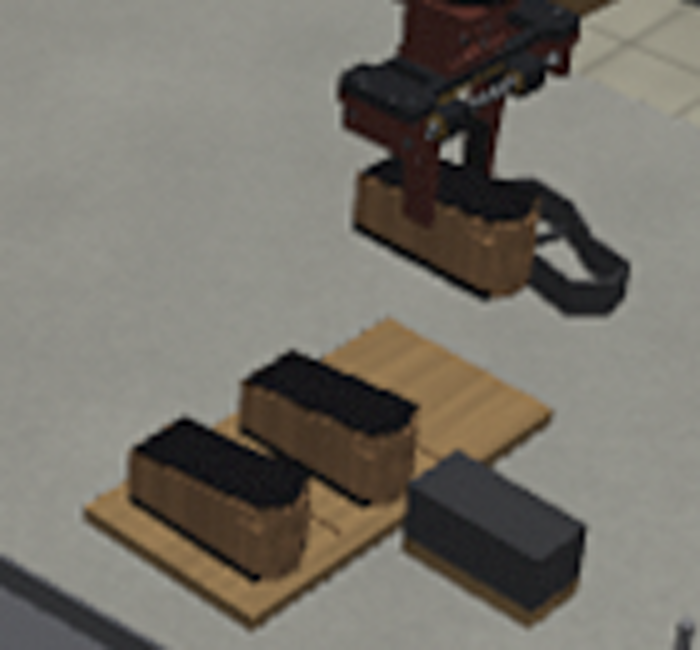

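The moment about the jaw axis read 0.004, 0.002 and 0.014 N m before, after, and after the reverse tilt, so the left heel is sound. It still hangs level. I'll set it back slowly.

```bash
python3 -m creep '[{"tx":0,"ty":0,"tz":-40,"rx":0,"ry":0,"rz":0,"fingers":255},{"tx":0,"ty":0,"tz":-80,"rx":0,"ry":0,"rz":0,"fingers":255},{"tx":0,"ty":0,"tz":-105,"rx":0,"ry":0,"rz":0,"fingers":255},{"tx":0,"ty":0,"tz":-113,"rx":0,"ry":0,"rz":0,"fingers":255},{"tx":0,"ty":0,"tz":-117,"rx":0,"ry":0,"rz":0,"fingers":255},{"tx":0,"ty":0,"tz":-119,"rx":0,"ry":0,"rz":0,"fingers":255},{"tx":0,"ty":0,"tz":-120,"rx":0,"ry":0,"rz":0,"fingers":255},{"tx":0,"ty":0,"tz":-120,"rx":0,"ry":0,"rz":0,"fingers":255}]'
```

```text
t: 9.28
ee_pos: [499.1, 283.8, 40.2]
orientation: [-1.57, 0.022, -0.024]
ft_force: [-1.4, 0.3, -2.1]
width: 52.0
```

```bash
python3 -m creep '[{"tx":0,"ty":0,"tz":-1,"rx":0,"ry":0,"rz":0,"fingers":255},{"tx":0,"ty":0,"tz":-1,"rx":0,"ry":0,"rz":0,"fingers":0},{"tx":0,"ty":0,"tz":-1,"rx":0,"ry":0,"rz":0,"fingers":0},{"tx":0,"ty":0,"tz":-1,"rx":0,"ry":0,"rz":0,"fingers":0},{"tx":0,"ty":0,"tz":-1,"rx":0,"ry":0,"rz":0,"fingers":0},{"tx":0,"ty":0,"tz":40,"rx":0,"ry":0,"rz":0,"fingers":0},{"tx":0,"ty":0,"tz":90,"rx":0,"ry":0,"rz":0,"fingers":0},{"tx":-3.5,"ty":-55,"tz":105,"rx":0,"ry":0,"rz":0,"fingers":0},{"tx":-3.5,"ty":-110,"tz":105,"rx":0,"ry":0,"rz":0,"fingers":0},{"tx":-3.5,"ty":-110,"tz":105,"rx":0,"ry":0,"rz":0,"fingers":0}]'
python3 - <<'E'
from h import *
d=ctrl.get_image("wrist");cv2.imwrite("pics/w5.png",d["pixels"])
E
```

```text
t: 10.52
ee_pos: [494.6, 170.7, 144.6]
orientation: [-1.571, 0.027, -0.026]
ft_force: [0.1, 0.8, -0.5]
width: 87.8
```

View pics/w5.png

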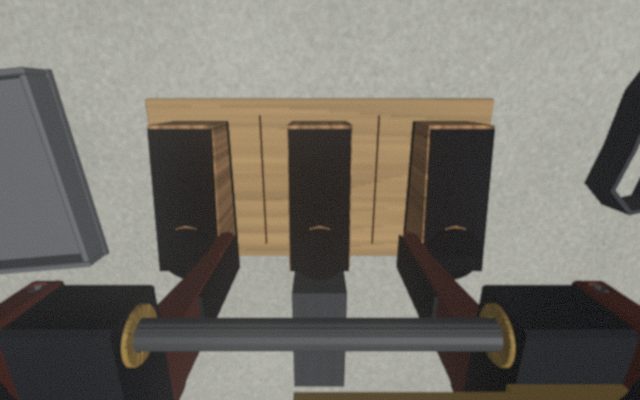

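The left heel stands on the board and the middle heel is centred at (320,195) between the fingers. Descend and grip.

```bash
python3 -m creep '[{"tx":0,"ty":0,"tz":-45,"rx":0,"ry":0,"rz":0,"fingers":0},{"tx":0,"ty":0,"tz":-85,"rx":0,"ry":0,"rz":0,"fingers":0},{"tx":0,"ty":0,"tz":-105,"rx":0,"ry":0,"rz":0,"fingers":0},{"tx":0,"ty":0,"tz":-105,"rx":0,"ry":0,"rz":0,"fingers":0},{"tx":0,"ty":0,"tz":-105,"rx":0,"ry":0,"rz":0,"fingers":255},{"tx":0,"ty":0,"tz":-105,"rx":0,"ry":0,"rz":0,"fingers":255},{"tx":0,"ty":0,"tz":-105,"rx":0,"ry":0,"rz":0,"fingers":255},{"tx":0,"ty":0,"tz":-105,"rx":0,"ry":0,"rz":0,"fingers":255},{"tx":0,"ty":0,"tz":-105,"rx":0,"ry":0,"rz":0,"fingers":255},{"tx":0,"ty":0,"tz":-105,"rx":0,"ry":0,"rz":0,"fingers":255}]'
python3 -m creep '[{"tx":0,"ty":0,"tz":15,"rx":0,"ry":0,"rz":0,"fingers":255},{"tx":0,"ty":0,"tz":40,"rx":0,"ry":0,"rz":0,"fingers":255},{"tx":0,"ty":0,"tz":70,"rx":0,"ry":0,"rz":0,"fingers":255},{"tx":0,"ty":0,"tz":100,"rx":0,"ry":0,"rz":0,"fingers":255},{"tx":0,"ty":0,"tz":120,"rx":0,"ry":0,"rz":0,"fingers":255},{"tx":0,"ty":0,"tz":120,"rx":0,"ry":0,"rz":0,"fingers":255},{"tx":0,"ty":0,"tz":120,"rx":0,"ry":0,"rz":0,"fingers":255},{"tx":0,"ty":0,"tz":120,"rx":0,"ry":0,"rz":0,"fingers":255}]'
python3 - <<'E'
from h import *
meas()
E
python3 -m creep '[{"tx":0,"ty":0,"tz":0,"rx":0.005,"ry":0.17,"rz":0,"fingers":255},{"tx":0,"ty":0,"tz":0,"rx":0.01,"ry":0.34,"rz":0,"fingers":255},{"tx":0,"ty":0,"tz":0,"rx":0.015,"ry":0.5,"rz":0,"fingers":255},{"tx":0,"ty":0,"tz":0,"rx":0.015,"ry":0.5,"rz":0,"fingers":255},{"tx":0,"ty":0,"tz":0,"rx":0.015,"ry":0.5,"rz":0,"fingers":255},{"tx":0,"ty":0,"tz":0,"rx":0.01,"ry":0.34,"rz":0,"fingers":255},{"tx":0,"ty":0,"tz":0,"rx":0.005,"ry":0.17,"rz":0,"fingers":255},{"tx":0,"ty":0,"tz":0,"rx":0,"ry":0,"rz":0,"fingers":255},{"tx":0,"ty":0,"tz":0,"rx":0,"ry":0,"rz":0,"fingers":255},{"tx":0,"ty":0,"tz":0,"rx":0,"ry":0,"rz":0,"fingers":255}]'
python3 - <<'E'
from h import *
meas()
d=ctrl.get_image("scene");crop(d,290,90,140,130,5,"pics/s4.png")
E
```

```text
t: 11.82
ee_pos: [495.3, 173.3, 40.0]
orientation: [-1.571, 0.023, -0.024]
ft_force: [-0.9, -2.6, 6.0]
width: 51.6
t: 12.82
ee_pos: [494.2, 173.3, 158.3]
orientation: [-1.571, 0.025, -0.022]
ft_force: [-0.9, -0.1, -5.1]
width: 51.7
t 13.38 ee [495.  173.5 159.4] w 51.7 y-axis [-0. -0. -1.] q [ 0.31  0.34  1.89 -0.    0.91 -1.23]
mean [-0.015  0.127 -4.327  0.022  0.018 -0.009] std [0.595 0.539 0.455 0.029 0.033 0.027] about jaw axis 0.0184
t: 14.62
ee_pos: [495.4, 174.0, 160.6]
orientation: [-1.57, 0.023, -0.023]
ft_force: [0.4, -0.3, -6.5]
width: 51.6
t 15.18 ee [495.1 173.4 159.2] w 51.3 y-axis [-0. -0. -1.] q [ 0.31  0.34  1.89  0.    0.91 -1.23]
mean [ 6.500e-02  6.000e-02 -4.412e+00 -1.000e-03  6.000e-03 -1.500e-02] std [0.491 0.426 0.572 0.03  0.017 0.02 ] about jaw axis 0.0061
```

View pics/s4.png

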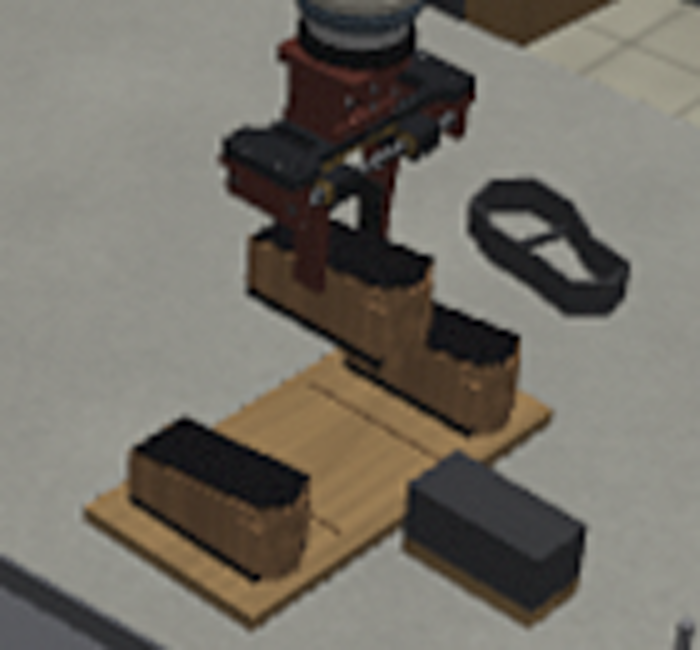

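The middle heel is held level, the left one stands. Change −0.012 N m, so it looks sound. I'll tilt it the other way as a check.

```bash
python3 -m creep '[{"tx":0,"ty":0,"tz":0,"rx":-0.005,"ry":-0.17,"rz":0,"fingers":255},{"tx":0,"ty":0,"tz":0,"rx":-0.01,"ry":-0.34,"rz":0,"fingers":255},{"tx":0,"ty":0,"tz":0,"rx":-0.015,"ry":-0.48,"rz":0,"fingers":255},{"tx":0,"ty":0,"tz":0,"rx":-0.015,"ry":-0.48,"rz":0,"fingers":255},{"tx":0,"ty":0,"tz":0,"rx":-0.015,"ry":-0.48,"rz":0,"fingers":255},{"tx":0,"ty":0,"tz":0,"rx":-0.01,"ry":-0.34,"rz":0,"fingers":255},{"tx":0,"ty":0,"tz":0,"rx":-0.005,"ry":-0.17,"rz":0,"fingers":255},{"tx":0,"ty":0,"tz":0,"rx":0,"ry":0,"rz":0,"fingers":255},{"tx":0,"ty":0,"tz":0,"rx":0,"ry":0,"rz":0,"fingers":255},{"tx":0,"ty":0,"tz":0,"rx":0,"ry":0,"rz":0,"fingers":255}]'
python3 - <<'E'
from h import *
meas()
E
```

```text
t: 16.48
ee_pos: [494.7, 173.0, 158.7]
orientation: [-1.571, 0.023, -0.025]
ft_force: [-0.2, -0.7, -4.9]
width: 51.6
t 17.02 ee [494.9 173.6 159.5] w 51.8 y-axis [ 0.  0. -1.] q [ 0.31  0.34  1.89 -0.    0.91 -1.23]
mean [-2.130e-01  2.000e-03 -4.505e+00  2.100e-02  1.300e-02  2.000e-03] std [0.47  0.531 0.363 0.042 0.036 0.035] about jaw axis 0.0132
```

Middle heel sound too (0.018, 0.006, 0.013). Setting it back, then moving above the right one.

```bash
python3 -m creep '[{"tx":0,"ty":0,"tz":-40,"rx":0,"ry":0,"rz":0,"fingers":255},{"tx":0,"ty":0,"tz":-80,"rx":0,"ry":0,"rz":0,"fingers":255},{"tx":0,"ty":0,"tz":-105,"rx":0,"ry":0,"rz":0,"fingers":255},{"tx":0,"ty":0,"tz":-113,"rx":0,"ry":0,"rz":0,"fingers":255},{"tx":0,"ty":0,"tz":-117,"rx":0,"ry":0,"rz":0,"fingers":255},{"tx":0,"ty":0,"tz":-119,"rx":0,"ry":0,"rz":0,"fingers":255},{"tx":0,"ty":0,"tz":-120,"rx":0,"ry":0,"rz":0,"fingers":255},{"tx":0,"ty":0,"tz":-121,"rx":0,"ry":0,"rz":0,"fingers":255},{"tx":0,"ty":0,"tz":-121,"rx":0,"ry":0,"rz":0,"fingers":255}]'
python3 -m creep '[{"tx":0,"ty":0,"tz":0,"rx":0,"ry":0,"rz":0,"fingers":0},{"tx":0,"ty":0,"tz":0,"rx":0,"ry":0,"rz":0,"fingers":0},{"tx":0,"ty":0,"tz":0,"rx":0,"ry":0,"rz":0,"fingers":0},{"tx":0,"ty":0,"tz":0,"rx":0,"ry":0,"rz":0,"fingers":0},{"tx":0,"ty":0,"tz":40,"rx":0,"ry":0,"rz":0,"fingers":0},{"tx":0,"ty":0,"tz":90,"rx":0,"ry":0,"rz":0,"fingers":0},{"tx":-3.5,"ty":-55,"tz":106,"rx":0,"ry":0,"rz":0,"fingers":0},{"tx":-3.5,"ty":-110,"tz":106,"rx":0,"ry":0,"rz":0,"fingers":0},{"tx":-3.5,"ty":-110,"tz":106,"rx":0,"ry":0,"rz":0,"fingers":0},{"tx":-3.5,"ty":-110,"tz":106,"rx":0,"ry":0,"rz":0,"fingers":0}]'
python3 - <<'E'
from h import *
d=ctrl.get_image("wrist");cv2.imwrite("pics/w6.png",d["pixels"])
g=lambda u,v,z:p2w(d,u,v,z)[:2].round(1)
o=ctrl.get_obs();print(o["ee_pos"])
E
```

```text
t: 18.15
ee_pos: [495.7, 173.8, 40.0]
orientation: [-1.57, 0.022, -0.025]
ft_force: [-3.7, -1.0, 8.4]
width: 52.0
t: 19.4
ee_pos: [491.6, 63.6, 144.3]
orientation: [-1.57, 0.024, -0.024]
ft_force: [0.3, 0.0, -0.2]
width: 88.0
[491.53383334  64.07100662 144.24615354]
```

View pics/w6.png

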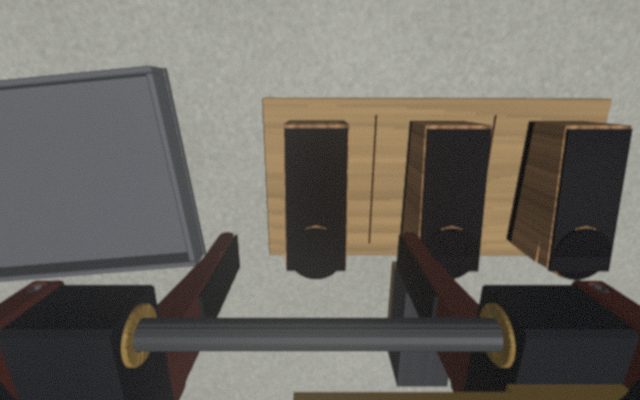

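Left and middle heels stand on the board. The right heel is at u≈316, about 1.5 mm toward −y. Grip, lift and test it.

```bash
python3 -m creep '[{"tx":0,"ty":-1.5,"tz":-45,"rx":0,"ry":0,"rz":0,"fingers":0},{"tx":0,"ty":-1.5,"tz":-85,"rx":0,"ry":0,"rz":0,"fingers":0},{"tx":0,"ty":-1.5,"tz":-105,"rx":0,"ry":0,"rz":0,"fingers":0},{"tx":0,"ty":-1.5,"tz":-105,"rx":0,"ry":0,"rz":0,"fingers":0},{"tx":0,"ty":-1.5,"tz":-105,"rx":0,"ry":0,"rz":0,"fingers":255},{"tx":0,"ty":-1.5,"tz":-105,"rx":0,"ry":0,"rz":0,"fingers":255},{"tx":0,"ty":-1.5,"tz":-105,"rx":0,"ry":0,"rz":0,"fingers":255},{"tx":0,"ty":-1.5,"tz":-105,"rx":0,"ry":0,"rz":0,"fingers":255},{"tx":0,"ty":-1.5,"tz":-105,"rx":0,"ry":0,"rz":0,"fingers":255},{"tx":0,"ty":-1.5,"tz":-105,"rx":0,"ry":0,"rz":0,"fingers":255}]'
python3 -m creep '[{"tx":0,"ty":0,"tz":15,"rx":0,"ry":0,"rz":0,"fingers":255},{"tx":0,"ty":0,"tz":40,"rx":0,"ry":0,"rz":0,"fingers":255},{"tx":0,"ty":0,"tz":70,"rx":0,"ry":0,"rz":0,"fingers":255},{"tx":0,"ty":0,"tz":100,"rx":0,"ry":0,"rz":0,"fingers":255},{"tx":0,"ty":0,"tz":120,"rx":0,"ry":0,"rz":0,"fingers":255},{"tx":0,"ty":0,"tz":120,"rx":0,"ry":0,"rz":0,"fingers":255},{"tx":0,"ty":0,"tz":120,"rx":0,"ry":0,"rz":0,"fingers":255},{"tx":0,"ty":0,"tz":120,"rx":0,"ry":0,"rz":0,"fingers":255}]'
python3 - <<'E'
from h import *
meas()
E
python3 -m creep '[{"tx":0,"ty":0,"tz":0,"rx":0.005,"ry":0.17,"rz":0,"fingers":255},{"tx":0,"ty":0,"tz":0,"rx":0.01,"ry":0.34,"rz":0,"fingers":255},{"tx":0,"ty":0,"tz":0,"rx":0.015,"ry":0.5,"rz":0,"fingers":255},{"tx":0,"ty":0,"tz":0,"rx":0.015,"ry":0.5,"rz":0,"fingers":255},{"tx":0,"ty":0,"tz":0,"rx":0.015,"ry":0.5,"rz":0,"fingers":255},{"tx":0,"ty":0,"tz":0,"rx":0.01,"ry":0.34,"rz":0,"fingers":255},{"tx":0,"ty":0,"tz":0,"rx":0.005,"ry":0.17,"rz":0,"fingers":255},{"tx":0,"ty":0,"tz":0,"rx":0,"ry":0,"rz":0,"fingers":255},{"tx":0,"ty":0,"tz":0,"rx":0,"ry":0,"rz":0,"fingers":255},{"tx":0,"ty":0,"tz":0,"rx":0,"ry":0,"rz":0,"fingers":255}]'
python3 - <<'E'
from h import *
meas()
d=ctrl.get_image("scene");crop(d,250,90,180,150,4,"pics/s5.png")
E
```

```text
t: 20.7
ee_pos: [491.8, 62.0, 39.9]
orientation: [-1.571, 0.023, -0.024]
ft_force: [-1.0, -0.3, 6.2]
width: 51.8
t: 21.7
ee_pos: [490.6, 61.9, 158.3]
orientation: [-1.571, 0.025, -0.022]
ft_force: [-0.8, -0.7, -5.0]
width: 51.4
t 22.25 ee [491.5  62.  159.4] w 51.9 y-axis [ 0.  0. -1.] q [ 0.1   0.3   1.95 -0.    0.89 -1.44]
mean [-8.300e-02 -2.670e-01 -5.016e+00  2.000e-02  8.000e-03 -1.000e-03] std [0.452 0.491 0.565 0.025 0.029 0.033] about jaw axis 0.0082
t: 23.5
ee_pos: [492.1, 62.2, 160.6]
orientation: [-1.57, 0.023, -0.023]
ft_force: [1.7, 0.4, -4.9]
width: 51.4
t 24.05 ee [491.6  62.  159.2] w 51.7 y-axis [-0.001 -0.    -1.   ] q [ 0.1   0.3   1.95  0.    0.89 -1.44]
mean [-0.107  0.104 -5.081  0.013  0.072 -0.014] std [0.552 0.505 0.401 0.027 0.024 0.029] about jaw axis 0.0722
```

View pics/s5.png

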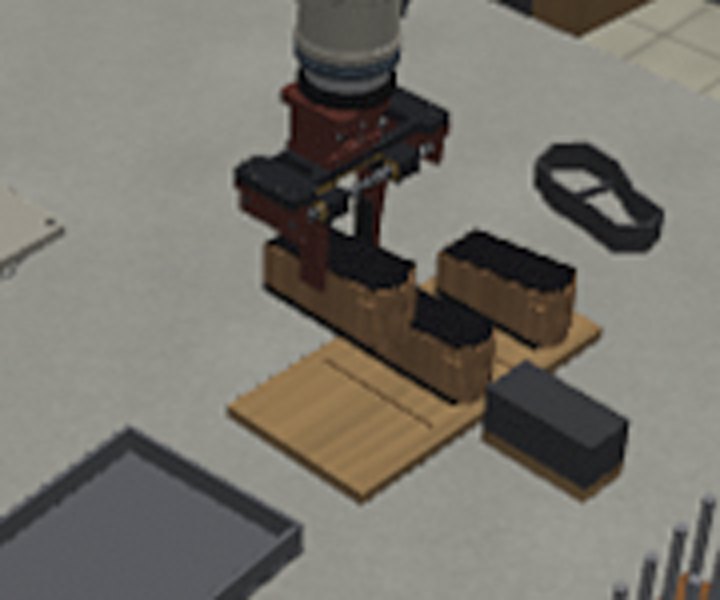

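The moment shifted by +0.064 N m, so the right heel is loose, and it still hangs level. Carry it over the crate.

```bash
python3 -m creep '[{"tx":-5,"ty":-40,"tz":0,"rx":0,"ry":0,"rz":0.02,"fingers":255},{"tx":-10,"ty":-90,"tz":0,"rx":0,"ry":0,"rz":0.05,"fingers":255},{"tx":-15,"ty":-140,"tz":0,"rx":0,"ry":0,"rz":0.08,"fingers":255},{"tx":-19,"ty":-185,"tz":0,"rx":0,"ry":0,"rz":0.08,"fingers":255},{"tx":-19,"ty":-205,"tz":0,"rx":0,"ry":0,"rz":0.08,"fingers":255},{"tx":-19,"ty":-205,"tz":0,"rx":0,"ry":0,"rz":0.08,"fingers":255},{"tx":-19,"ty":-205,"tz":0,"rx":0,"ry":0,"rz":0.08,"fingers":255}]'
python3 - <<'E'
from h import *
o=ctrl.get_obs();print(o["ee_pos"])
d=ctrl.get_image("wrist");cv2.imwrite("pics/w7.png",d["pixels"])
E
```

```text
t: 24.98
ee_pos: [472.3, -142.5, 159.3]
orientation: [-1.57, -0.039, 0.04]
ft_force: [-0.0, 0.2, -4.3]
width: 51.7
[ 472.31292093 -142.45006499  159.26500914]
```

View pics/w7.png

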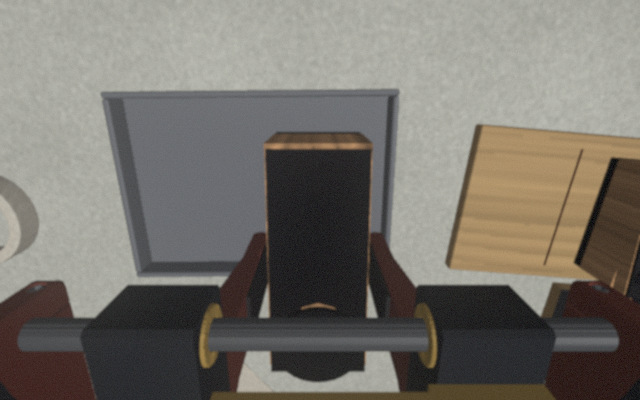

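Crate rim corners are visible at (102,94), (399,91) and (138,276), with the heel hanging near (318,250). I'll compute the crate pose from these.

```bash
python3 - <<'E'
from h import *
d=ctrl.get_image("wrist");crop(d,90,80,320,205,2.4,"pics/w8.png")
g=lambda u,v,z:p2w(d,u,v,z)[:2]
A=g(102,94,32);B=g(399,91,32);C=g(138,276,32)
print(A,B,C,np.linalg.norm(A-B),np.linalg.norm(A-C),"ctr",(B+C)/2,"yaw",np.degrees(np.arctan2(*(-(B-A)[:1]),(B-A)[1])),np.degrees(np.arctan2((C-A)[1],(C-A)[0])))
E
```

```text
[ 399.63649569 -338.69334306] [383.31639293 -72.62426278] [ 584.96487999 -327.62565534] 266.5691303174029 185.6585676368449 ctr [ 484.14063646 -200.12495906] yaw 3.5100018543490004 3.4176068114958844
```

View pics/w8.png

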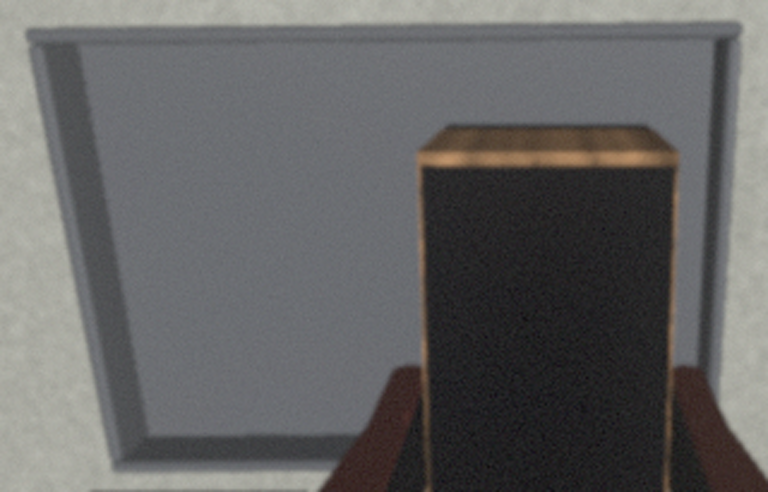

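```bash
python3 -m creep '[{"tx":2.5,"ty":0,"tz":-40,"rx":0,"ry":0,"rz":0.01,"fingers":255},{"tx":2.5,"ty":0,"tz":-80,"rx":0,"ry":0,"rz":0.01,"fingers":255},{"tx":2.5,"ty":0,"tz":-110,"rx":0,"ry":0,"rz":0.01,"fingers":255},{"tx":2.5,"ty":0,"tz":-120,"rx":0,"ry":0,"rz":0.01,"fingers":255},{"tx":2.5,"ty":0,"tz":-124,"rx":0,"ry":0,"rz":0.01,"fingers":255},{"tx":2.5,"ty":0,"tz":-127,"rx":0,"ry":0,"rz":0.01,"fingers":255},{"tx":2.5,"ty":0,"tz":-128,"rx":0,"ry":0,"rz":0.01,"fingers":255},{"tx":2.5,"ty":0,"tz":-129,"rx":0,"ry":0,"rz":0.01,"fingers":255},{"tx":2.5,"ty":0,"tz":-129,"rx":0,"ry":0,"rz":0.01,"fingers":255}]'
python3 - <<'E'
from h import *
meas(4)
d=ctrl.get_image("scene");crop(d,200,90,200,190,4,"pics/s6.png")
E
```

```text
t: 26.2
ee_pos: [475.4, -143.2, 31.0]
orientation: [-1.571, -0.048, 0.046]
ft_force: [-0.6, -0.4, 1.0]
width: 51.8
t 26.4 ee [ 475.4 -143.2   31. ] w 51.7 y-axis [ 0.001 -0.    -1.   ] q [-0.32  0.53  2.01 -0.    0.6  -1.95]
mean [-1.423 -0.427  3.904  0.112  0.238  0.033] std [0.444 0.228 1.812 0.019 0.074 0.028] about jaw axis 0.2308
```

View pics/s6.png

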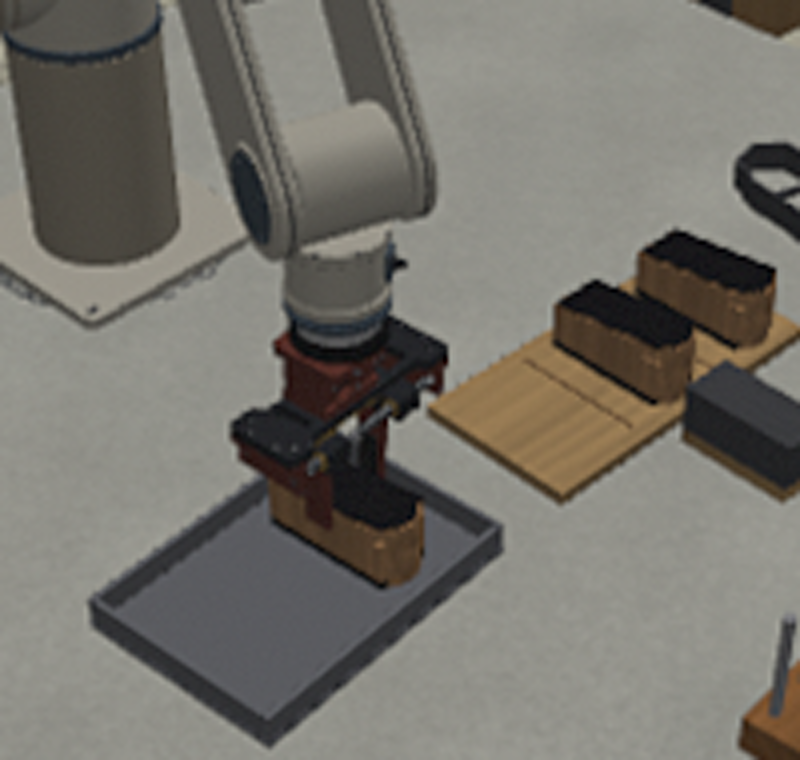

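The heel rests upright on the crate floor (upward force about 4 N), clear of the walls. Release and retreat.

```bash
python3 -m creep '[{"tx":0,"ty":0,"tz":0,"rx":0,"ry":0,"rz":0,"fingers":0},{"tx":0,"ty":0,"tz":0,"rx":0,"ry":0,"rz":0,"fingers":0},{"tx":0,"ty":0,"tz":0,"rx":0,"ry":0,"rz":0,"fingers":0},{"tx":0,"ty":0,"tz":0,"rx":0,"ry":0,"rz":0,"fingers":0},{"tx":0,"ty":0,"tz":0,"rx":0,"ry":0,"rz":0,"fingers":0},{"tx":0,"ty":0,"tz":40,"rx":0,"ry":0,"rz":0,"fingers":0},{"tx":0,"ty":0,"tz":90,"rx":0,"ry":0,"rz":0,"fingers":0},{"tx":0,"ty":0,"tz":150,"rx":0,"ry":0,"rz":0,"fingers":0},{"tx":0,"ty":0,"tz":190,"rx":0,"ry":0,"rz":0,"fingers":0},{"tx":0,"ty":0,"tz":190,"rx":0,"ry":0,"rz":0,"fingers":0}]'
python3 - <<'E'
from h import *
d=ctrl.get_image("scene");crop(d,180,110,260,205,3,"pics/s7.png")
d=ctrl.get_image("wrist");cv2.imwrite("pics/w9.png",d["pixels"])
E
```

```text
t: 27.7
ee_pos: [477.0, -143.7, 223.6]
orientation: [-1.573, -0.052, 0.042]
ft_force: [-0.7, 0.8, -0.7]
width: 87.8
```

View pics/s7.png

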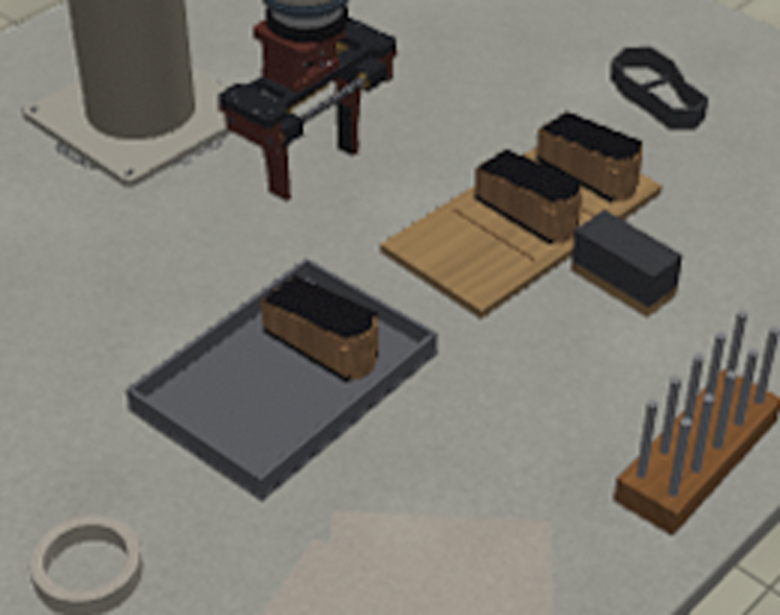

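View pics/w9.png

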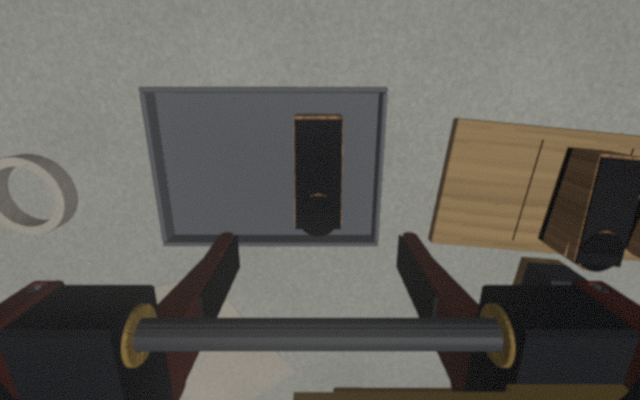

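Both pictures show the loose heel upright in the crate (wrist view near (318,170), inside all walls), two heels upright on the board, the tape and die in place, and the gripper clear.

```bash
python3 -c "
from workcell import ctrl
print(ctrl.close_job())"
```

```text
the job is handed in; nothing more can be done
None
```

One heel was loose: the one at the board's y = −110 mm, on the right of the rack. It now stands upright on the floor of the grey reject crate. The other two are sound and stand upright back on the rack board. I handed the job in at about 27.8 s of the 72 s; no verdict is reported.

I lifted each heel, tilted it about 28° about the jaw axis, and compared the moment held level before and after. I tilted the two sound heels both ways.

| Heel | Level at start (N m) | After tilt (N m) | After opposite tilt (N m) | Result |
|---|---|---|---|---|
| y = +110 (left) | 0.004 | 0.002 | 0.014 | sound |
| y = 0 (middle) | 0.018 | 0.006 | 0.013 | sound |
| y = −110 (right) | 0.008 | 0.072 | not done | loose |

- **Loose heel:** its shift of 0.064 N m is close to the 0.07 N m expected. I did not tilt it the other way, because that shift was already several times the noise of about 0.01 N m.
- **Last pictures:** the loose heel is upright and clear of the crate walls. The tape roll and cutting die look undisturbed, and the open gripper is well above everything.
- **Checks that disagreed:** the top and wrist cameras differed by about 3 mm on the heel and crate positions. I used the wrist values.
- **Refused command:** my first move command was refused for missing keys, and the arm did not move on it.

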